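# Hold the drying-crate gate open

## Robot

A 6-joint arm with a two-finger parallel gripper is mounted at the origin on the work surface. World frame = base frame: x ahead of the robot, y to its left, z up, the work surface at z = 0. Lengths are in m, angles in degrees, forces in N, time in s.
With the tool pointing down it reaches from about 0.3 to 0.85 m from the base axis. Payload 5.4 kg.
Tool frame: the origin (TCP) lies at the very end of the fingers, on their centre line; the grasp point (between the pads) lies 19 mm behind it; z points along the fingers, y is the line along which they close (so a half turn about z gives the same grasp; the last joint's range is limited). The gripper opens to 85 mm and grips with 20 to 120 N. Pads are 22 mm wide; open, the fingers measure 114 mm over their backs; the gripper's body (76 mm by 85 mm) begins 54 mm behind the grasp point. The pads swing forward as they close: fully open they stand 13 mm farther back than shut.
Start: joints at [56.717, 9.076, 91.501, -0, 79.423, -12.038], TCP at [0.208, 0.536, 0.231] pointing down, gripper open.
Joint ranges: [-166.64, 166.64], [-54.1, 131.32], [10.49, 154.53], [-73.88, 253.88], [9.74, 151.15], [-171.62, 171.62]. Speed limits (degrees/s): [147.25, 147.25, 180, 180, 180, 180].

## Interface

Orientations are given as [roll, pitch, yaw] about the fixed x, y, z axes, in that order (R = Rz(yaw) Ry(pitch) Rx(roll)).
In Python, from workcell import read_state, grab_frame, get_calibration, robot gives the robot as it stands.
- The arm moves only by the shell command python3 -m inch 'ROWS' [OPENING] [FORCE]. ROWS is JSON, a list that holds one entry, the list of rows, each a list of 6 numbers: the shift along the tool's x, y, z in mm, then the turn, a rotation vector about the tool's x, y, z in degrees. A call has 1 to 8 rows; each row shifts and turns the commanded pose from where the row before left it, along the tool's axes as they then stand; what a row does not reach is not made up. A row lasts 1/8 s, in which the tool goes at most 62.5 mm and 10.7 degrees, less where a joint would pass 70% of its speed; a pose out of reach is approached as far as the arm can. A call is refused whole if a number of a shift passes 62.5 or a number of a turn 10.7, either way. A call with a gripper value outside its range is refused whole. OPENING is the opening, from 0 (shut) to 1 (fully open), set as the call begins (- or left out, the last holds). The fingers move at their own pace and stop on an object; FORCE is the grip in N (left out, the last holds). Time passes only in rows, so rows that do not move let the fingers close. It gives the time, the measured TCP pose, the force, the opening and the grip force at its end, in the units of the state.
- read_state(): the state, without advancing time (a new reading comes with each control period).
- grab_frame(name): name is "scene" or "side" or "wrist"; returns the picture (384x512x3 uint8, blue, green, red); there is no depth.
- get_calibration(name): a dict with "K" (3x3 intrinsics, pixels), "k1" (the pictures are not rectified: a ray, as slopes to the right and down, at radius r is drawn at 1 + k1 r^2 times it, then the intrinsics apply), "origin" and "orientation" of the camera in the world; the wrist camera has in their place "hand_eye" (4x4, takes a point from camera to tool coordinates, whose origin is the TCP and whose axes are the flange's). Camera axes: x right, y down, z forward; pixel columns grow to the right and rows downward; lengths in m; the calibration is good to about 2 mm. A picture is of the moment at which its call begins: read the wrist's pose just before it. get_calibration takes no time and is no camera call.
- robot.job_done(): hands the job in; it is judged then, once.
The state is a dict: "t": time; "joints": joint angles; "joint_vel": joint speeds; "joint_efforts": joint torques, N m; "tool_pos": TCP position; "tcp_rot": TCP orientation; "force": force on the tool from outside, world axes, zero at the start; "moment": the same for the moment, N m; "gripper_width": finger opening in m; "grasp_force": force on a finger pad.
Only numpy, scipy, OpenCV 4.12 (cv2) and the standard library are available. Lean on these libraries where they do the work, as an engineer would, in place of code of your own. Each camera call takes 0.05 s, during which the arm holds its last target. There are 200 camera calls.

## Task

The painted glass globe in the drying crate is ready to be taken out. Release the gate's two squeeze catches, first the one with the tall flat tabs and then the one with the short round pegs, squeezing each fully shut; then swing the gate out by its upright post, past its click stop, until it stands about square to the crate front or a little beyond, and finish while still holding it there against its spring. Do not disturb the globe or the other things on the table.

Things in the scene. Friction and masses are not known exactly. Their poses are not given: they have to be found in the camera images.
- crate: Plywood drying crate, open on top, fixed: 340 mm wide (y), walls to 112 mm; across its front a wooden top rail 52 mm deep (crate x 4 to 56), top at 130 mm. Origin on the table under the middle of its front; x points into the crate (away from the gate), y along the front to the hinge end, z up. An 8 mm floor board reaches 130 mm out in front, under the gate.
- tall_catch: Catch with two tall flat steel tabs, at the left or right place on the top rail (the two catches swap). Origin on the rail's top midway between the tabs, 130 mm above the table; axes as the crate's. Tabs stand side by side along y, each 8 mm thick, 20 mm wide, from 4 to 48 mm above the origin; outer faces 46 mm apart locked, 26 mm fully squeezed. Base plate 4 mm thick, 76 mm long (y).
- tall_tab (a joint): Inward travel of each tall tab: 0 locked, 0.010 m fully squeezed (end stop). The two tabs are geared together and slide alike, about 3 N each, no spring: they stay where squeezed to. A low arm (4 to 11 mm high) from each tab's foot runs forward over the gate and hooks before a pin on it; the hooks are clear from 0.005.
- short_catch: Catch with two short round steel pegs, in the other place on the rail. Origin on the rail's top midway between the pegs, 130 mm above the table; axes as the crate's. Pegs stand side by side along y, 14 mm in diameter, from 4 to 32 mm above the origin; outer sides 46 mm apart locked, 26 mm fully squeezed. Base plate and hooks as on the tall catch.
- short_tab (a joint): Inward travel of each short peg: 0 locked, 0.010 m fully squeezed (end stop); hooks clear from 0.005. Geared together, about 3 N each, stays where squeezed to.
- gate_panel: Wooden slatted gate in front of the crate, 298 mm wide, 14 mm thick, from 30 to 128 mm height, with handle post and four 18 mm steel pins on its top edge. Origin on the upright hinge axis at table height (crate x -7, y 158 mm). Axes as the crate's when shut, turning with the gate; the gate stretches along its own -y and swings out to the crate's -x side.
- gate_grip (a point): Middle of the top end of the gate's handle: an upright round aluminium post, 16 mm in diameter, free from 123 to 174 mm height (this point at 174), in front of the gate's middle: 158 mm from the hinge along the gate, 37 mm out from its middle plane. Swings with the gate on a circle of 162 mm radius about the hinge.
- gate (a joint): Gate angle: 0 shut, grows as it swings out (clockwise from above), 1.57 square to the crate front, end stop 1.8. A sprung ball on the floor board is the click stop (detent), met at about 0.7 and passed by about 0.95 rad (3 to 4 N extra at the post). A closing spring pulls throughout, about 2.5 N at the post when wide: it does not stay wide by itself.
- globe: Clear glass globe, 76 mm in diameter and 74 mm high, standing loose inside the crate behind the rail. Origin under its middle. Leave alone.
- paint_jar: Closed paint jar, 64 mm in diameter, 62 mm high, loose on the table to the right. Origin under its middle. Leave alone.
- gesso_bottle: White bottle, 52 mm in diameter, 150 mm high, loose on the table to the right. Origin under its middle. Leave alone.
- phone: Dark phone lying flat to the left, 155 x 76 x 9 mm. Origin under its middle. Leave alone.

How it is judged (in metres and radians):
On the way, in this order (a step that is already met when the one before it is completed fails the run):
1. the tall catch is squeezed fully shut (value of joint tall_tab above 0.008 m), for 0.1 s.
2. then the short catch is squeezed fully shut (value of joint short_tab above 0.008 m), for 0.1 s.
3. then the gate is swung past its detent (value of joint gate above 1 rad), for 0.05 s.
At the end, for the whole second after the job is handed in: Both catches squeezed shut (each tab or peg in by over 7.5 mm) and the gate held still by the gripper's fingers (over 1 N on it), wide open: at more than 1.35 rad (77 degrees) (value of joint gate above 1.35 rad and velocity of joint gate between -0.15 and 0.15 rad/s and contact force between the fingers and gate_panel above 1 N and value of joint each of tall_tab, short_tab above 0.0075 m); the arm keeps its last pose, push and grip.
It fails at once if the short catch is worked before the tall one is squeezed shut (value of joint short_tab above 0.004 m and value of joint tall_tab below 0.0075 m).
It fails at once if the globe is knocked or shifted by more than 20 mm (distance of globe from where it was at the start of the episode above 0.02 m).
It fails at once if the paint jar is knocked or shifted by more than 20 mm (distance of paint_jar from where it was at the start of the episode above 0.02 m).
It fails at once if the gesso bottle is knocked or shifted by more than 20 mm (distance of gesso_bottle from where it was at the start of the episode above 0.02 m).
It fails at once if the phone is knocked or shifted by more than 20 mm (distance of phone from where it was at the start of the episode above 0.02 m).
It also fails if it takes over 53 s, if anything falls off the work surface, if the arm or the gripper's body presses on something with over 40 N, if the wrist force passes 120 N, or if a joint passes its speed limit or range.

## Working session

There is one attempt and no reset: what is moved stays moved. The work goes in short steps, Python scripts to look and compute and a shell command to move; the robot and the scene stay as the last step left them, time stands still between calls to the robot, and variables do not carry over. Pictures are saved under pics/ and viewed, at most 10 in all, crops included, and the job is handed in when it is done.

```bash
mkdir -p pics; ls; python3 - <<'E'
from workcell import *
import cv2,numpy as np
s=read_state();print({k:np.round(v,3).tolist() for k,v in s.items()})
for n in("scene","side","wrist"):
    cv2.imwrite(f"pics/{n}0.png",grab_frame(n));c=get_calibration(n);print(n,{k:np.round(v,4).tolist() for k,v in c.items()})
a=cv2.imread("pics/scene0.png");cv2.imwrite("pics/scene0b.png",cv2.resize(a,(800,600),interpolation=cv2.INTER_CUBIC))
E
```

```text
pics
{'t': 0.0, 'joints': [56.716, 9.113, 91.574, 0.001, 79.423, -12.039], 'joint_vel': [-0.057, 0.061, 0.143, 0.012, -0.093, 0.006], 'joint_efforts': [-0.001, -39.6, -33.143, -0.0, 0.009, 0.0], 'tool_pos': [0.208, 0.535, 0.23], 'tcp_rot': [-179.892, -0.024, 158.755], 'force': [0.657, -0.603, 0.402], 'moment': [-0.039, -0.007, 0.007], 'grasp_force': 0.0, 'gripper_width': 0.085}
scene {'K': [[407.2059, 0.0, 257.5843], [0.0, 407.2059, 187.902], [0.0, 0.0, 1.0]], 'k1': -0.1299, 'origin': [1.0526, 0.6659, 1.312], 'orientation': [-146.3319, 0.3483, 143.0078]}
side {'K': [[381.9298, 0.0, 258.1173], [0.0, 381.9298, 194.0563], [0.0, 0.0, 1.0]], 'k1': -0.0676, 'origin': [-0.0173, -0.7097, 0.8557], 'orientation': [-127.8373, -0.36, -38.4505]}
wrist {'K': [[325.6962, 0.0, 256.6359], [0.0, 325.6962, 195.874], [0.0, 0.0, 1.0]], 'k1': 0.0074, 'hand_eye': [[-0.0005, -0.9469, -0.3215, 0.0822], [1.0, -0.0004, -0.0002, 0.0005], [0.0001, -0.3215, 0.9469, -0.1437], [0.0, 0.0, 0.0, 1.0]]}
```

View pics/scene0b.png

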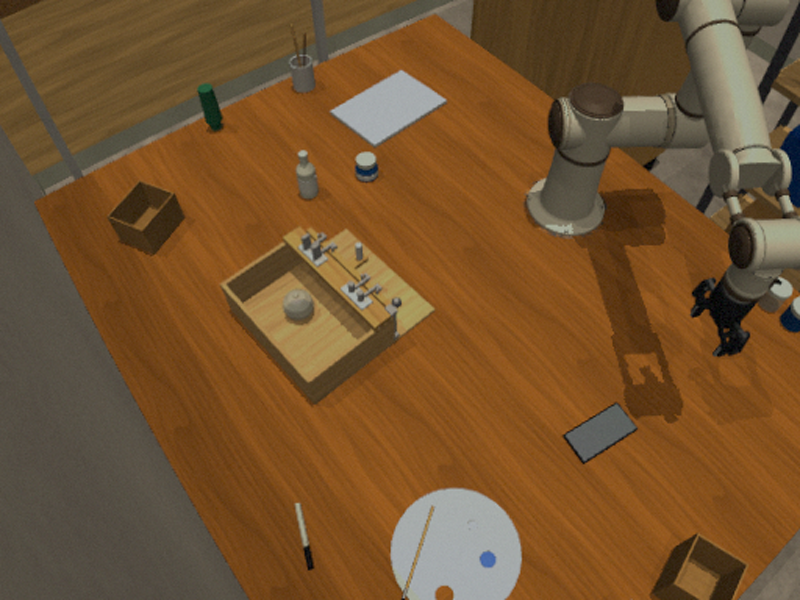

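View pics/side0.png

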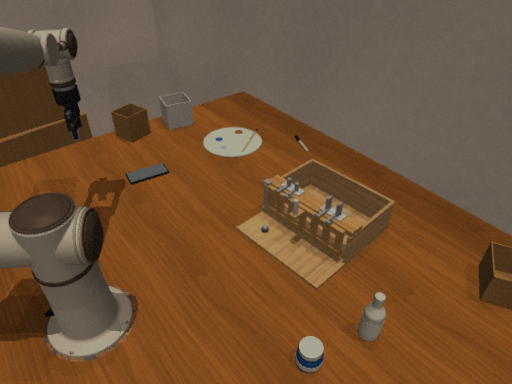

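Scene: the crate's front faces the robot. The tall catch is at about (315,250) on the 800-wide picture, the short one at (360,292) near the hinge end, and the post at (358,252). The bottle and jar are to the right, and the phone is at (600,432), well away. Next I'll enlarge crops.

```bash
cat > h.py <<'E'
import numpy as np,cv2
from scipy.spatial.transform import Rotation as R
from workcell import *
def cam(n,s=None):
    c=get_calibration(n);K=np.array(c["K"]);d=np.array([c["k1"],0,0,0,0.])
    if n=="wrist":
        H=np.array(c["hand_eye"]);Rt=R.from_euler("xyz",s["tcp_rot"],degrees=True).as_matrix()
        return K,d,Rt@H[:3,:3],Rt@H[:3,3]+np.array(s["tool_pos"])
    return K,d,R.from_euler("xyz",c["orientation"],degrees=True).as_matrix(),np.array(c["origin"])
def at_z(C,uv,z):
    K,d,Rc,o=C;p=cv2.undistortPoints(np.array([[uv]],float),K,d)[0,0]
    r=Rc@np.array([p[0],p[1],1]);return o+r*(z-o[2])/r[2]
def proj(C,P):
    K,d,Rc,o=C;q=(np.atleast_2d(P)-o)@Rc
    return cv2.projectPoints(q,np.zeros(3),np.zeros(3),K,d)[0][:,0]
E
python3 - <<'E'
import cv2
a=cv2.imread("pics/scene0.png")[138:258,138:290];cv2.imwrite("pics/sc.png",cv2.resize(a,None,fx=5,fy=5,interpolation=cv2.INTER_CUBIC))
a=cv2.imread("pics/side0.png")[160:280,235:395];cv2.imwrite("pics/sd.png",cv2.resize(a,None,fx=5,fy=5,interpolation=cv2.INTER_CUBIC))
E
```

```text
(no output)
```

View pics/sc.png

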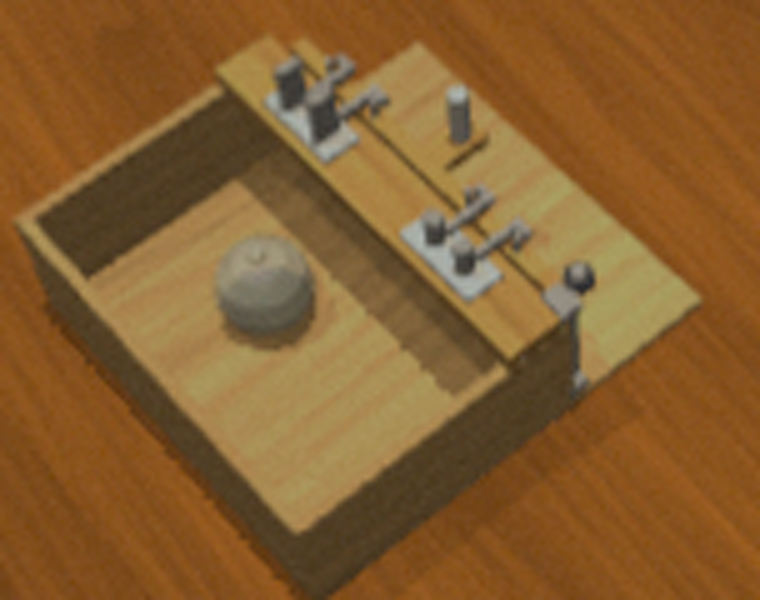

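View pics/sd.png

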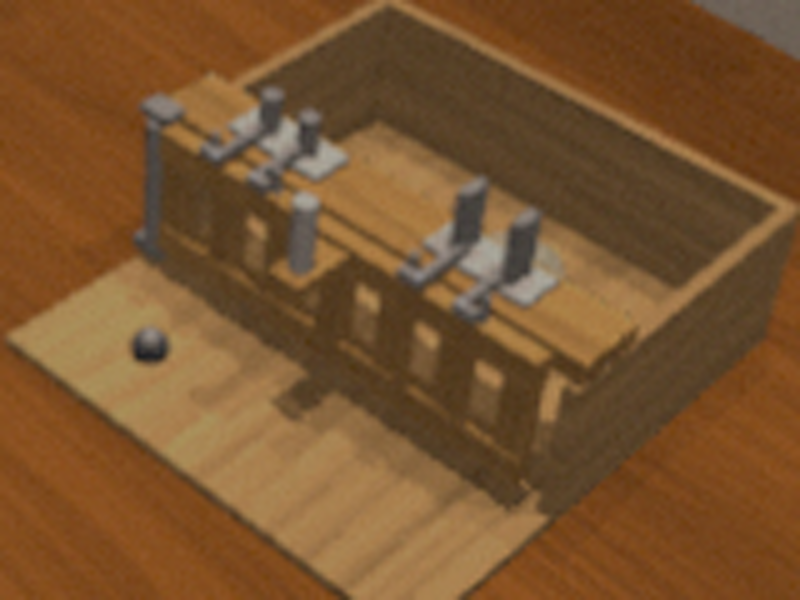

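The crops show all the features. In scene-crop pixels, the tall tab tops are at (290,62) and (322,92), the peg tops at (434,216) and (465,243), and the post top at (459,92). In side-crop pixels, the tab tops are at (473,184) and (526,214), the pegs at (272,93) and (310,115), and the post at (306,200).

```bash
python3 - <<'E'
from h import *
from scipy.optimize import least_squares
S=cam("scene");D=cam("side")
sc=lambda u,v:(138+(u+.5)/5-.5,138+(v+.5)/5-.5)
sd=lambda u,v:(235+(u+.5)/5-.5,160+(v+.5)/5-.5)
pts={"tabs":(.178,[sc(290,62),sc(322,92)],[sd(473,184),sd(526,214)]),"pegs":(.162,[sc(434,216),sc(465,243)],[sd(272,93),sd(310,115)]),"post":(.174,[sc(459,92)],[sd(306,200)])}
for n,(z,a,b) in pts.items():
    for p in a:print(n,"scene",at_z(S,p,z).round(4))
    for p in b:print(n,"side",at_z(D,p,z).round(4))
# fit crate pose (x,y,yaw) + catch y positions (catch x in crate too)
sgn={"s":1,"d":-1}
def model(q):
    x,y,th,yt,ys,cx=q;c,s=np.cos(th),np.sin(th)
    W=lambda X,Y,Z:[x+c*X-s*Y,y+s*X+c*Y,Z]
    A=[W(cx,yt-.019,.178),W(cx,yt+.019,.178),W(cx,ys+.016,.162),W(cx,ys-.016,.162),W(-.044,0,.174),W(.056,-.17,.13),W(.004,-.17,.13),W(-.13,.17,.008)]
    return A
def res(q):
    A=model(q)
    us=[sc(290,62),sc(322,92),sc(465,243),sc(434,216),sc(459,92),sc(217,70),sc(270,37),sc(700,298)]
    ud=[sd(526,214),sd(473,184),sd(272,93),sd(310,115),sd(306,200)]
    return np.r_[(proj(S,A)-us).ravel(),(proj(D,A[:5])-ud).ravel()]
f=least_squares(res,[.5,.0,0,-.09,.09,.03],loss="soft_l1");print(f.x.round(4),np.degrees(f.x[2]));print(res(f.x).round(1))
print("post",model(f.x)[4]);A=model(f.x);print("tall",np.mean(A[:2],0),"short",np.mean(A[2:4],0))
E
```

```text
tabs scene [ 0.6823 -0.2066  0.178 ]
tabs scene [ 0.6787 -0.1694  0.178 ]
tabs side [ 0.6832 -0.1637  0.178 ]
tabs side [ 0.6868 -0.2013  0.178 ]
pegs scene [ 0.6704 -0.0426  0.162 ]
pegs scene [ 0.6662 -0.0113  0.162 ]
pegs side [ 0.6681 -0.009   0.162 ]
pegs side [ 0.6709 -0.0408  0.162 ]
post scene [ 0.5998 -0.113   0.174 ]
post side [ 0.6007 -0.1115  0.174 ]
[ 0.6446 -0.1078  0.0908 -0.08    0.0791  0.0311] 5.205205923119962
[-0.1  0.8 -0.   1.   0.   0.3  0.2  0.  -0.   0.3 -0.5 -0.1 -0.  -0.8
  0.8  0.3  0.1  0.7  0.   0.6 -0.   0.3  0.   0.3  0.1  0. ]
post [np.float64(0.6007331487394715), np.float64(-0.11178189135198319), 0.174]
tall [ 0.68281853 -0.18464344  0.178     ] short [ 0.66838683 -0.02622529  0.162     ]
```

The fit is consistent to under 1 px: crate at (0.645, -0.108) with yaw 5.2°, tall catch at (0.683, -0.185) and short catch at (0.668, -0.026). The target tool yaw is 185.2°, so I'll turn by -26.4° about tool z and then travel.

```bash
cat > d.py <<'E'
# python3 d.py x y z [yaw]: shift (mm, tool axes) and turn (deg rotvec) left to target
import sys
from h import *
a=list(map(float,sys.argv[1:]));s=read_state();Rt=R.from_euler("xyz",s["tcp_rot"],degrees=True)
G=R.from_euler("xyz",[180,0,a[3] if len(a)>3 else 185.2],degrees=True)
print("t",round(s["t"],2),"p",np.round(s["tool_pos"],4),"r",np.round(s["tcp_rot"],1),"shift",(Rt.inv().apply(np.array(a[:3])-s["tool_pos"])*1000).round(1),"turn",np.degrees((Rt.inv()*G).as_rotvec()).round(2),"F",np.round(s["force"],1),"w",round(s["gripper_width"],4),"g",round(s["grasp_force"],1))
E
python3 -m inch '[[[0,0,0,0,0,-8.8],[0,0,0,0,0,-8.8],[0,0,0,0,0,-8.8],[-20,-37,0,0,0,0],[-27,-50,0,0,0,0],[-27,-50,0,0,0,0],[-27,-50,0,0,0,0],[-27,-50,0,0,0,0]]]' 1
python3 d.py .6828 -.1846 .225
```

```text
t: 1.15
tool_pos: [0.3577, 0.3097, 0.2311]
tcp_rot: [-180.0, 0.0, -174.8]
force: [0.7, -0.4, -0.1]
gripper_width: 0.0856
grasp_force: 0.0
t 1.15 p [0.3577 0.3097 0.2311] r [-180.     0.  -174.8] shift [-279.2 -521.6    6.2] turn [-0.    0.   -0.03] F [ 0.7 -0.4 -0.1] w 0.0856 g 0.0
```

```bash
python3 -m inch '[[[-28,-52,0,0,0,0],[-28,-52,0,0,0,0],[-28,-52,0,0,0,0],[-28,-52,0,0,0,0],[-28,-52,0,0,0,0],[-28,-52,0,0,0,0],[-28,-52,0,0,0,0],[-28,-52,0,0,0,0]]]' >/dev/null
python3 -m inch '[[[-28,-53,0,0,0,0],[-27,-53,0,0,0,0],[0,0,0,0,0,0]]]' >/dev/null
python3 d.py .6828 -.1846 .143
python3 - <<'E'
from h import *
s=read_state();f=grab_frame("wrist");C=cam("wrist",s)
c,sn=np.cos(.0908),np.sin(.0908)
for X,Y,Z in[(.031,-.099,.178),(.031,-.061,.178),(.031,.063,.162),(.031,.095,.162),(-.044,0,.174)]:
    u=proj(C,[.6446+c*X-sn*Y,-.1078+sn*X+c*Y,Z])[0];print(u.round(0));cv2.circle(f,tuple(int(i) for i in u.round()),3,(0,0,255),1)
cv2.imwrite("pics/w1.png",cv2.resize(f,(768,576)))
E
```

```text
t 2.52 p [ 0.6821 -0.1873  0.2284] r [ 180.    -0.2 -175.1] shift [-1.1  2.6 85.4] turn [ 0.04 -0.16 -0.29] F [-0.5  0.6 -0.2] w 0.0856 g 0.0
[231. 221.]
[290. 221.]
[467. 211.]
[514. 211.]
[397.  99.]
```

View pics/w1.png

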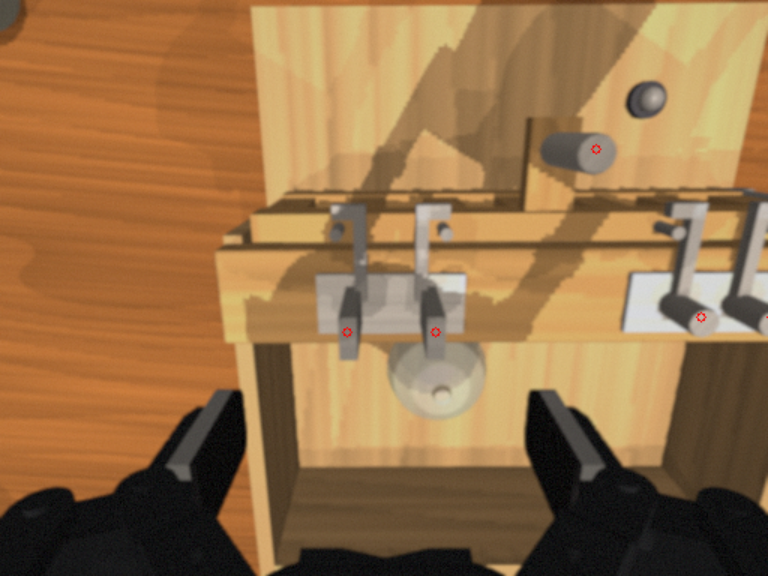

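The wrist picture shows the tabs between the open fingers, with the marks within about 2 mm of the tab and peg tops (tabs at (349,338) and (435,338), post at (597,150)). I'll descend over the tall catch and squeeze.

```bash
python3 -m inch '[[[-1,2.6,20,0,0,-0.3],[0,0,22,0,0,0],[0,0,22,0,0,0],[0,0,18,0,0,0],[0,0,0,0,0,0]]]' 1 >/dev/null
python3 d.py .6828 -.1846 .145
python3 -m inch '[[[0,0,0,0,0,0],[0,0,0,0,0,0],[0,0,0,0,0,0],[0,0,0,0,0,0],[0,0,0,0,0,0],[0,0,0,0,0,0],[0,0,0,0,0,0],[0,0,0,0,0,0]]]' 0 40
```

```text
t 3.2 p [ 0.6812 -0.1792  0.1469] r [ 179.9   -0.2 -174.5] shift [-1.1 -5.6  1.8] turn [ 0.13 -0.21  0.32] F [0.2 0.2 0.4] w 0.0854 g 0.0
t: 4.2
tool_pos: [0.6843, -0.1847, 0.1533]
tcp_rot: [-179.6, 0.3, -174.6]
force: [-1.0, -8.6, 7.3]
gripper_width: 0.0233
grasp_force: 42.8
```

Closed at 23 mm with 43 N, so the tall catch is at its stop. The tips extend about 10 mm as they close and touch the base, so I'll work higher on the pegs. Opening, lifting, and moving to the short catch.

```bash
python3 -m inch '[[[0,0,0,0,0,0],[0,0,0,0,0,0],[0,0,0,0,0,0],[0,0,0,0,0,0],[0,0,-20,0,0,0],[0,0,-25,0,0,0],[0,0,-25,0,0,0],[0,0,0,0,0,0]]]' 1 >/dev/null
python3 - <<'E'
from h import *
s=read_state();f=grab_frame("wrist");cv2.imwrite("pics/w2.png",f)
E
python3 d.py .6684 -.0262 .215
```

```text
t 5.25 p [ 0.6835 -0.1811  0.2215] r [-179.9    0.2 -174.5] shift [  0.3 155.6   6.2] turn [-0.1   0.18  0.26] F [ 0.1  0.4 -0.3] w 0.0854 g 0.0
```

View pics/w2.png

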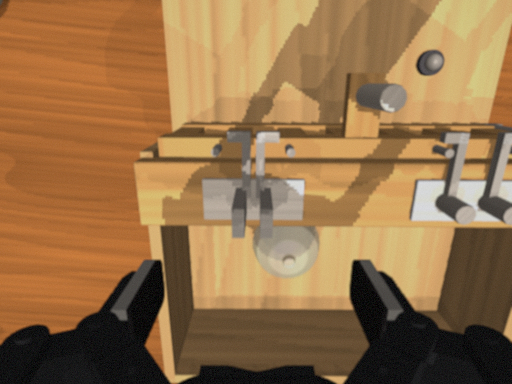

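The tall tabs are now close together (outer faces at 232–273 px, against about 70 px apart before), and the hooks are clear of the pins. On to the short catch.

```bash
python3 -m inch '[[[0,39,0,0,0,0.3],[0,39,0,0,0,0],[0,39,0,0,0,0],[0,39,0,0,0,0],[0,0,0,0,0,0],[0,0,0,0,0,0]]]' >/dev/null
python3 d.py .6684 -.0262 .152
```

```text
t 6.0 p [ 0.6681 -0.0258  0.2183] r [-1.800e+02 -1.000e-01 -1.748e+02] shift [-0.4 -0.5 66.3] turn [-0.   -0.09 -0.04] F [-0.1 -0.   1.2] w 0.0855 g 0.0
```

```bash
python3 -m inch '[[[0,0,20,0,0,0],[0,0,22,0,0,0],[0,0,22,0,0,0],[0,0,0,0,0,0],[0,0,0,0,0,0]]]' >/dev/null
python3 d.py .6684 -.0262 .152
python3 -m inch '[[[0,0,0,0,0,0],[0,0,0,0,0,0],[0,0,0,0,0,0],[0,0,0,0,0,0],[0,0,0,0,0,0],[0,0,0,0,0,0],[0,0,0,0,0,0],[0,0,0,0,0,0]]]' 0 40
python3 -m inch '[[[0,0,0,0,0,0],[0,0,0,0,0,0],[0,0,0,0,0,0],[0,0,0,0,0,0],[0,0,-25,0,0,0],[0,0,-25,0,0,0],[0,0,-20,0,0,0],[0,0,0,0,0,0]]]' 1 >/dev/null
python3 - <<'E'
from h import *
s=read_state();f=grab_frame("wrist");cv2.imwrite("pics/w3.png",f)
E
python3 d.py .6007 -.1118 .215
```

```text
t 6.62 p [ 0.6686 -0.0261  0.1554] r [-180.     0.  -174.9] shift [ 0.2 -0.1  3.4] turn [-0.01  0.01 -0.09] F [ 0.2 -0.3  0.8] w 0.0851 g 0.0
t: 7.62
tool_pos: [0.6693, -0.0255, 0.1578]
tcp_rot: [-180.0, 0.1, -174.8]
force: [-3.1, -0.1, 8.2]
gripper_width: 0.0209
grasp_force: 38.8
t 8.68 p [ 0.6688 -0.0255  0.2257] r [-1.800e+02  1.000e-01 -1.748e+02] shift [ 75.6 -79.8  10.7] turn [-0.02  0.06 -0.04] F [-0.2 -1.  -0.7] w 0.0856 g 0.0
```

View pics/w3.png

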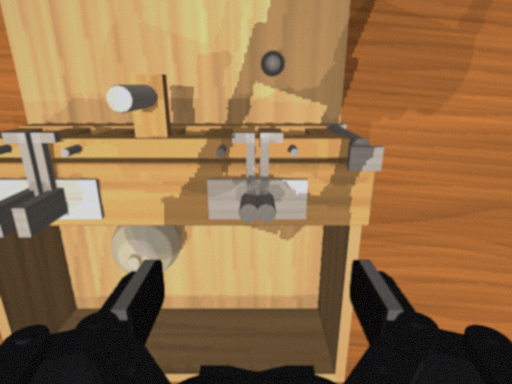

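The pegs are squeezed together at (239–275, 208) and the hooks are clear of their pins. Next is the post.

```bash
python3 -m inch '[[[25,-26,0,0,0,0],[25,-27,0,0,0,0],[25.5,-27,0,0,0,0],[0,0,0,0,0,0],[0,0,20,0,0,0],[0,0,25,0,0,0],[0,0,28,0,0,0],[0,0,0,0,0,0]]]' >/dev/null
python3 d.py .6007 -.1118 .15
python3 -m inch '[[[0,0,0,0,0,0],[0,0,0,0,0,0],[0,0,0,0,0,0],[0,0,0,0,0,0],[0,0,0,0,0,0],[0,0,0,0,0,0],[0,0,0,0,0,0],[0,0,0,0,0,0]]]' 0 60
python3 d.py .6007 -.1118 .15
```

```text
t 9.68 p [ 0.5982 -0.1098  0.1476] r [ 179.8   -0.4 -174.8] shift [-2.3 -2.2 -2.4] turn [ 0.23 -0.42  0.03] F [0.6 0.4 0. ] w 0.0858 g 0.0
t: 10.68
tool_pos: [0.6009, -0.1121, 0.1531]
tcp_rot: [-180.0, 0.1, -174.8]
force: [-0.4, 0.2, 5.6]
gripper_width: 0.0137
grasp_force: 58.7
t 10.68 p [ 0.6009 -0.1121  0.1531] r [-1.800e+02  1.000e-01 -1.748e+02] shift [0.2 0.3 3.1] turn [-0.03  0.07 -0.04] F [-0.4  0.2  5.6] w 0.0137 g 58.7
```

The post is gripped at 59 N. I'll swing in 4° rows, where the gate arc in the tool frame is a constant (10.9, 3.0) mm shift with a +4° turn.

```bash
cat > g.py <<'E'
# python3 g.py deg: gate angle from TCP, remaining correction to that gate angle
import sys
from h import *
a=np.radians(float(sys.argv[1]));s=read_state();th=.0908
rot=lambda t:np.array([[np.cos(t),-np.sin(t)],[np.sin(t),np.cos(t)]])
h=np.array([.6446,-.1078])+rot(th)@[-.007,.158]
r=rot(-th)@(np.array(s["tool_pos"][:2])-h);ang=np.degrees(np.arctan2(-37,-158)*0+(np.arctan2(-158,-37)-np.arctan2(r[1],r[0])))%360
g=np.r_[h+rot(th-a)@[-.037,-.158],.15];Rt=R.from_euler("xyz",s["tcp_rot"],degrees=True)
G=R.from_euler("xyz",[180,0,185.2-np.degrees(a)],degrees=True)
print("t",round(s["t"],2),"angle",ang.round(1),"radius",np.linalg.norm(r).round(4),"shift",(Rt.inv().apply(g-s["tool_pos"])*1e3).round(1),"turn",np.degrees((Rt.inv()*G).as_rotvec()).round(1),"F",np.round(s["force"],1),"g",round(s["grasp_force"],1),"w",round(s["gripper_width"],4),"J",np.round(s["joints"],0),"z",round(s["tool_pos"][2],4))
E
python3 -m inch '[[[5,1,0,0,0,2],[10.9,3,0,0,0,4],[10.9,3,0,0,0,4],[10.9,3,0,0,0,4],[10.9,3,0,0,0,4],[10.9,3,0,0,0,4],[10.9,3,0,0,0,4],[10.9,3,0,0,0,4]]]' 0 60 >/dev/null; python3 g.py 30
```

```text
t 11.68 angle 29.7 radius 0.1619 shift [ 0.9 -0.2  3.1] turn [ 0.   0.1 -0.2] F [1.2 0.7 4.7] g 58.9 w 0.0138 J [-22.   7. 103.   0.  70. -87.] z 0.1531
```

```bash
python3 -m inch '[[[10.9,3,0,0,0,4],[10.9,3,0,0,0,4],[10.9,3,0,0,0,4],[10.9,3,0,0,0,4],[10.9,3,0,0,0,4],[10.9,3,0,0,0,4],[10.9,3,0,0,0,4],[10.9,3,0,0,0,4]]]' 0 60 >/dev/null; python3 g.py 62
```

```text
t 12.68 angle 61.7 radius 0.1614 shift [ 1.  -0.7  3.1] turn [ 0.   0.1 -0.2] F [ 0.7 -1.7  6. ] g 59.2 w 0.0139 J [-16.  -2. 112.  -0.  70. -48.] z 0.1531
```

```bash
python3 -m inch '[[[10.9,3,0,0,0,4],[10.9,3,0,0,0,4],[10.9,3,0,0,0,4],[10.9,3,0,0,0,4],[10.9,3,0,0,0,4],[10.9,3,0,0,0,4],[10.9,3,0,0,0,4],[0,0,0,0,0,0]]]' 0 60 >/dev/null
python3 -m inch '[[[0,0,0,0,0,0],[0,0,0,0,0,0],[0,0,0,0,0,0],[0,0,0,0,0,0]]]' >/dev/null; python3 g.py 90
python3 - <<'E'
from h import *
a=grab_frame("scene")[130:270,130:320];b=grab_frame("side")[140:300,210:400]
a=cv2.resize(a,None,fx=2.1,fy=2.1);b=cv2.resize(b,None,fx=2.1,fy=2.1)
o=np.zeros((340,800,3),np.uint8);o[:a.shape[0],:a.shape[1]]=a;o[:b.shape[0],400:400+b.shape[1]]=b;cv2.imwrite("pics/fin.png",o)
E
```

```text
t 14.18 angle 89.9 radius 0.1612 shift [ 0.6 -1.   3.1] turn [-0.   0.  -0.1] F [-3.5 -0.3  8.8] g 59.5 w 0.0139 J [ -6.  -2. 113.  -0.  70. -11.] z 0.1531
```

View pics/fin.png

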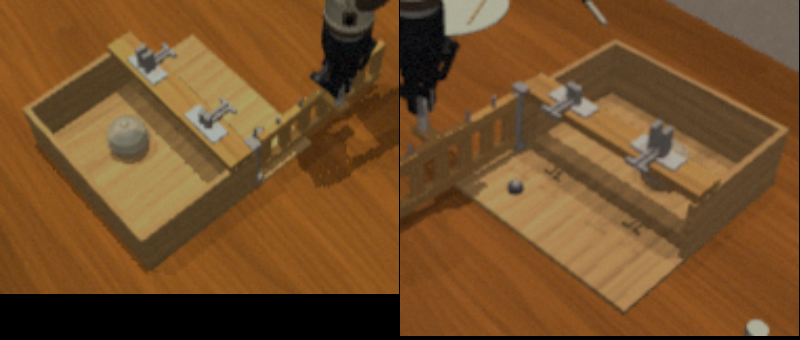

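The gate stands square to the crate front with the post held in the fingers, both catches are squeezed shut, and the globe is in place. I'm handing it in.

```bash
python3 -c "
from workcell import robot
print(robot.job_done())"
```

```text
the job is handed in; nothing more can be done
None
```

I handed the job in at about 14 s: the tall catch then the short catch were squeezed shut, the gate stood at about 90° (1.57 rad) with the post gripped at about 59 N, and the final pictures showed the globe in place; no verdict came back.

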